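# Cap the filled water canister to the click

### The arm

A 7-joint arm with a two-finger parallel gripper is mounted at the origin on the work surface. World frame = base frame: x ahead of the robot, y to its left, z up, the work surface at z = 0. Lengths are in m, angles in rad, forces in N, time in s.
With the tool pointing down it reaches from about 0.4 to 0.85 m from the base axis. Payload 4.5 kg.
Tool frame: the origin (TCP) lies at the very end of the fingers, on their centre line; the grasp point (between the pads) lies 19 mm behind it; z points along the fingers, y is the line along which they close (so a half turn about z gives the same grasp; the last joint's range is limited). The gripper opens to 88 mm and grips with 3 to 60 N. Pads are 18 mm wide; open, the fingers measure 123 mm over their backs; the gripper's body (75 mm by 187 mm) begins 45 mm behind the grasp point.
Start: joints at [1.183, 0.689, -0.195, 1.565, 0.157, 0.902, -0.215], TCP at [0.256, -0.57, 0.239] pointing down, gripper open.
Joint ranges: [-3.01, 3.01], [-0.46, 2.08], [-1.47, 1.51], [0.13, 2.56], [-1, 4.14], [0.04, 2.09], [-2.66, 2.66]. Speed limits (rad/s): [2.57, 2.57, 3.14, 3.14, 3.14, 3.14, 3.14].

### API

Orientations are given as a unit quaternion [x, y, z, w].
In Python, from plant import r gives the robot as it stands. The module is installed in compiled form; this text tells all that it offers.
- The arm moves only by the tool step_arm, never from a script. Its argument "increments" is a list of rows, each a list of 2 entries, a list of its own where there are three numbers: the shift along the world's x, y, z in cm, then the turn, a rotation vector about the world's x, y, z in degrees. A call has exactly 10 rows; each row shifts and turns the commanded pose from where the row before left it; what a row does not reach is not made up. A row lasts 1/10 s, in which the tool goes at most 50 mm and 8.59 degrees, less where a joint would pass 70% of its speed; a pose out of reach is approached as far as the arm can. A call is refused whole if a number of a shift passes 5 or a number of a turn 8.59, either way. A call with a gripper value outside its range is refused whole. "fingers" is the opening, from 0 (shut) to 1 (fully open), set as the call begins (left out, the last holds). The fingers move at their own pace and stop on an object; "grip_force" is the grip in N (left out, the last holds). Time passes only in rows, so rows that do not move let the fingers close, or fill a call up. It gives the time, the measured TCP pose, the force, the opening and the grip force at its end, in the units of the state.
- r.get_state(): the state, without advancing time (a new reading comes with each control period).
- r.snapshot(name): name is "side" or "top" or "wrist"; returns (picture, depth): 400x640x3 uint8, red, green, blue; 400x640 float32, m along the optical axis (not along the pixel's ray), 0 where there is no reading.
- r.calibration(name): a dict with "fov_y" (degrees; the focal length in pixels is half the picture's height over the tangent of half this angle, whatever the lens; pixels are square), "cx", "cy" (the principal point, pixels), "R" (3x3) and "t" (3): a world point X has camera coordinates R X + t. Camera axes: x right, y down, z forward; pixel columns grow to the right and rows downward; lengths in m; the calibration is good to about 2 mm. A picture is of the moment at which its call begins: read the wrist's pose just before it. calibration takes no time and is no camera call; for the wrist camera it gives the pose at the moment of the call.
- r.finish_job(): hands the job in; it is judged then, once.
The state is a dict: "clock": time; "q": joint angles; "qd": joint speeds; "joint_torque": joint torques, N m; "tool_pos": TCP position; "eef_rot": TCP orientation; "contact_force": force on the tool from outside, world axes, zero at the start; "moment": the same for the moment, N m; "opening": opening from 0.0 (shut) to 1.0 (fully open); "finger_force": force on a finger pad.
Only numpy, scipy, OpenCV 4.12 (cv2) and the standard library are available. Lean on these libraries where they do the work, as an engineer would, in place of code of your own. Each camera call takes 0.05 s, during which the arm holds its last target. There are 200 camera calls.

### The job

The canister has been filled: lift the funnel out of its neck and stand it, spout down, in the glass tumbler to drip, handling the glass gently. Then put the black cap on the neck and screw it up clockwise until its ratchet clicks; stop at the first or second click, do not press hard on the neck, and leave everything else on the shelf where it is.

Things in the scene. Friction and masses are not known exactly. Their poses are not given: they have to be found in the camera images.
- canister: White plastic 5-litre water canister, fixed in a plywood batten tray: 180 x 240 mm on plan, its flat shoulder 120 mm above the shelf. Origin on the shelf under its middle, z up. The filler neck stands on the shoulder 35 mm from the middle towards -x of the canister. A fixed carrying handle 18 mm thick lies along y at x = +58 mm, its top 149 mm above the shelf.
- neck_rim (a point): Centre of the neck's rim, 151 mm above the shelf, 31 mm above the shoulder. Tube of 34 mm bore, 42 mm outside, with three thread ribs reaching 24.8 mm from the axis, each ending at a stop. How the ribs lie round the neck is NOT shown by any pose here, they may be at any angle: the turn from setting the cap down to the first click is anything from 1.0 to 3.6 rad, clockwise seen from above.
- cap: Click-stop screw cap lying right way up (opening down) on the shelf beside the canister, 31 mm high, 0.14 kg. This body is its grey threaded insert. Origin: centre of the underside, z up, x through a small pip on the foot flange (59 mm across, 4 mm high). Three thread lugs inside. Home on the neck, its origin is 19 mm below neck_rim; it stands up to 12 mm higher while the lugs ride on the ribs.
- cap_grip: The cap's black fluted grip ring, turning on the insert through a ratchet; same origin and axes as cap at the start. 16 flats (one facing its x axis), 62 mm across them, from 5 mm up to the flat top at 31 mm. The thread runs with under 0.2 Nm; tight, the torque climbs to some 0.5 to 0.6 Nm, then the ring jumps one tooth (0.39 rad) on the insert and the torque falls to about zero: one click.
- cap_seal (a point): Centre of the cap's sealing face, 19 mm above its origin. A tapered plug (31 mm across, 20 mm at its nose) hangs 11 mm below it and centres the cap in the bore from a few mm off. Turned clockwise under a light push of about 5 N, the lugs drop between the ribs and run under them until this face is on neck_rim; about 0.5 to 1.7 rad more draws it tight and then clicks.
- cap_pointer (a point): Outer end of the raised pointer on top of the grip ring, 29 mm from the axis, 31 mm above the cap's origin. It stands over the pip (+x of cap) until the ratchet slips; each click carries it 22.5 deg clockwise, seen from above, past the pip.
- funnel: Black plastic funnel standing spout down in the canister's neck, 96 mm tall, 45 g. Origin: centre of the spout's tip, z up. Spout 15 to 18 mm across, 45 mm long; cone widening to 62 mm at 76 mm height; then an upright collar 62 mm across up to 96 mm, to grip it by. In the neck its tip hangs 56 mm below the rim.
- funnel_collar (a point): On the funnel's axis 88 mm above its tip, inside the collar. Stood in the tumbler, the cone rests on the glass's rim with the tip 23 mm above the tumbler's origin.
- tumbler: Round clear glass tumbler, empty, 63 mm across at the mouth (56 mm inside), 95 mm tall, standing on the shelf beside the canister; it may be on the left while the cap is on the right, or the other way round. Origin: centre of its underside, z up. Loose, 0.22 kg.
- tumbler_rim (a point): Centre of the tumbler's mouth, 95 mm above its origin.
- ladle: Stainless ladle lying at the right edge, bowl 80 mm across, 30 mm high, handle 230 mm along its x. Origin under the bowl. Leave alone.
- plate: Blue melamine plate, 200 mm across, 20 mm high, at the right. Leave alone.
- mug: White ceramic mug with a side handle, 80 mm across, 85 mm high, at the left. Leave alone.
- jar_lid: Plain flat steel jar lid, 74 mm across and 14 mm high, at the left; not the cap. Leave alone.
- brush: Flat pastry brush with a wooden handle, 220 mm long, lying behind the canister. Leave alone.
- soap: Washing-up liquid bottle, 60 mm across, 190 mm tall, behind the canister. Leave alone.
Things that resemble listed ones, but are neither listed nor needed, are in the scene too. Leave any pink look-alike of the funnel alone. What is shaped like the tumbler but orange is not meant.

How it is judged:
By the outcome, as a careful person would: the job done as asked, in the order asked, and still so for the second after the job is handed in, with the robot touching nothing.
It also fails if it takes over 72 s, if anything falls off the work surface, if the arm or the gripper's body presses on something with over 40 N, if the wrist force passes 120 N, or if a joint passes its speed limit or range.

## Working session

There is one attempt and no reset: what is moved stays moved. The work goes in short steps, Python scripts to look and compute and a tool call to move; the robot and the scene stay as the last step left them, time stands still between calls to the robot, and variables do not carry over. Pictures are saved under pics/ and viewed, at most 10 in all, crops included, and the job is handed in when it is done.

Besides the shell and the picture viewer there is one more tool, called after ">>>" by a JSON object that holds its "op" and its "data". step_arm: Moves the arm, as the interface text tells. Its arguments: {"type":"object","properties":{"increments":{"type":"array","items":{"type":"array"}},"fingers":{"type":"number"},"grip_force":{"type":"number"}},"required":["increments"]}

```bash
mkdir -p pics; cat > h.py <<'E'
import numpy as np, cv2
from plant import r
def cal(n):
    c=r.calibration(n); f=200/np.tan(np.radians(c["fov_y"])/2)
    return f,c["cx"],c["cy"],np.array(c["R"]),np.array(c["t"])
def cloud(d,c):
    f,cx,cy,R,t=c; v,u=np.mgrid[0:400,0:640]
    P=np.stack([(u-cx)/f*d,(v-cy)/f*d,d],-1)
    return (P-t)@R
def onplane(u,v,z,c):
    f,cx,cy,R,t=c; o=-R.T@t; w=R.T@np.array([(u-cx)/f,(v-cy)/f,1]); return o+w*(z-o[2])/w[2]
def save(n,p): cv2.imwrite("pics/"+n+".png",cv2.cvtColor(p,cv2.COLOR_RGB2BGR))
E
python3 - <<'E'
from h import *
for n in("top","side"):
    c=cal(n); p,d=r.snapshot(n); save(n+"0",p); np.savez("pics/"+n+"0.npz",p=p,d=d)
    print(n,c[0],c[1],c[2],c[3].round(3).tolist(),c[4].round(3))
s=r.get_state(); print(s["clock"],s["tool_pos"],s["eef_rot"],s["contact_force"])
E
```

```text
top 408.5098883667073 312.5437464114498 200.83599763941302 [[0.026, -1.0, -0.01], [-0.987, -0.024, -0.161], [0.16, 0.014, -0.987]] [-0.073  0.559  1.358]
side 507.91284647245067 325.43753528578964 192.34726616035806 [[-0.693, -0.721, 0.002], [-0.484, 0.464, -0.742], [0.534, -0.516, -0.67]] [0.348 0.384 1.337]
0.1 [ 0.25556346 -0.56972645  0.23799711] [ 9.77832591e-01  2.09386590e-01 -2.51758251e-04 -7.85382105e-04] [0.27236869 0.02968535 0.22716978]
```

View pics/top0.png

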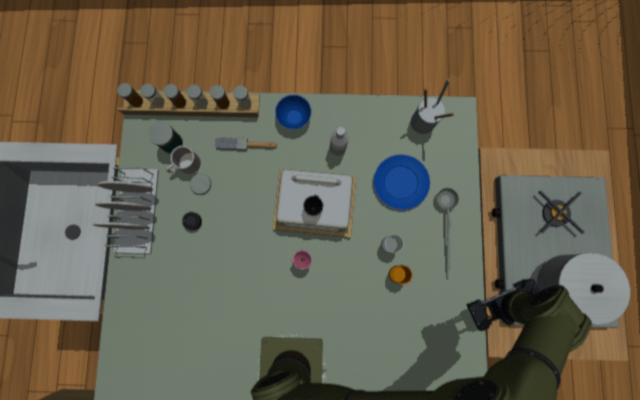

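View pics/side0.png

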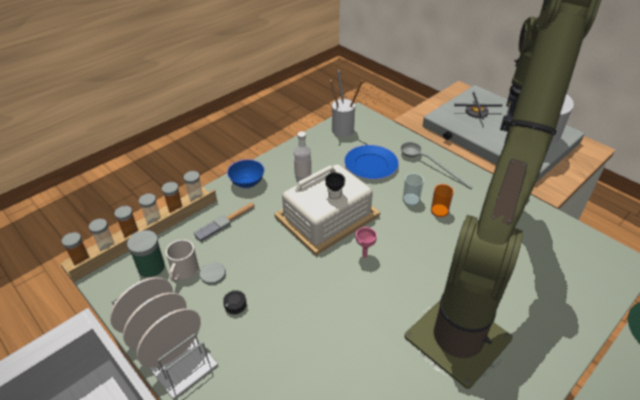

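The top view shows the funnel at about (313,204) in the canister, the cap at (192,221), the clear tumbler at (392,244), and the orange look-alike at (400,274). The pink funnel is at (302,260). The side view agrees: funnel (335,182), tumbler (412,190), cap (235,302).

```bash
python3 - <<'E'
from h import *
def blob(m,seed):
    n,l,s,ce=cv2.connectedComponentsWithStats(m.astype(np.uint8)); 
    ids=[i for i in range(1,n) if s[i,4]>15]
    i=min(ids,key=lambda i:np.hypot(*(ce[i]-seed))); return l==i,s[i],ce[i]
for n,seeds in(("top",dict(fun=(313,204),cap=(192,221),tum=(392,244))),("side",dict(fun=(335,182),cap=(235,302),tum=(412,190)))):
    c=cal(n); z=np.load(f"pics/{n}0.npz"); p,d=z["p"],z["d"]; X=cloud(d,c); g=p.max(-1)
    print(n,"cam",(-c[3].T@c[4]).round(3))
    for k in("fun","cap"):
        m,s,ce=blob(g<75,seeds[k]); 
        P=X[m]; print(k,s,ce.round(1),"z pct",np.percentile(P[:,2],[5,50,90,97]).round(3))
        zt=.191 if k=="fun" else .031
        print("  ray@top",onplane(*ce,zt,c).round(4),"ray@mid",onplane(*ce,zt-.015,c).round(4))
        Q=P[P[:,2]>zt-.012]
        if len(Q)>5: print("  toppts",len(Q),Q.min(0).round(3),Q.max(0).round(3),Q.mean(0).round(3))
    u,v=seeds["tum"]; W=X[v-28:v+28,u-20:u+20].reshape(-1,3); 
    Q=W[(W[:,2]>.02)&(W[:,2]<.12)]; print("tum depth pts",len(Q), Q.min(0).round(3) if len(Q) else 0,Q.max(0).round(3) if len(Q) else 0)
    big=cv2.resize(p[v-40:v+40,u-50:u+50],None,fx=5,fy=5,interpolation=cv2.INTER_CUBIC); save(n+"_tum",big)
    # canister shoulder
    if n=="top":
        m=(abs(X[...,2]-.12)<.006)&(X[...,0]>.4)&(X[...,0]<.9)&(abs(X[...,1])<.3)
        m,s,ce=blob(m,(313,200)); R=cv2.minAreaRect(X[m][:,:2].astype(np.float32)*1000); print("shoulder",s,R, np.median(X[m][:,2]))
    sh=X[(abs(X[...,2])<.02)]; print("shelf z",np.median(sh[:,2]))
a=cv2.imread("pics/top_tum.png");b=cv2.imread("pics/side_tum.png"); cv2.imwrite("pics/tum2.png",np.vstack([a,b])[:800,:500][::1]) 
cv2.imwrite("pics/tum2.png",cv2.resize(np.hstack([a,b]),(800,320)))
E
```

```text
top cam [ 0.336 -0.078  1.43 ]
fun [304 195  19  21 307] [312.9 205.5] z pct [0.139 0.163 0.188 0.194]
  ray@top [ 0.5225 -0.0626  0.191 ] ray@mid [ 0.5247 -0.0624  0.176 ]
  toppts 51 [ 0.336 -0.091  0.179] [ 0.555 -0.035  1.43 ] [ 0.517 -0.063  0.213]
cap [182 212  20  20 307] [191.6 221.4] z pct [0.001 0.031 0.035 0.037]
  ray@top [0.4812 0.3563 0.031 ] ray@mid [0.4827 0.3609 0.016 ]
  toppts 263 [ 0.336 -0.078  0.02 ] [0.514 0.391 1.43 ] [0.484 0.357 0.036]
tum depth pts 290 [ 0.33  -0.382  0.02 ] [ 0.452 -0.296  0.101]
shoulder [ 277  170   75   58 2940] ((559.587890625, -64.9151840209961), (234.97422790527344, 173.91281127929688), 85.47163391113281) 0.11999375335954518
shelf z 0.00096023965175664
side cam [-0.286  0.762  1.18 ]
fun [326 172  18  19 265] [334.5 181.2] z pct [0.16  0.178 0.19  0.193]
  ray@top [ 0.5189 -0.0525  0.191 ] ray@mid [ 0.5311 -0.0649  0.176 ]
  toppts 120 [-0.286 -0.091  0.179] [0.557 0.762 1.18 ] [ 0.518 -0.05   0.195]
cap [224 291  22  24 401] [234.9 302.7] z pct [0.011 0.032 0.035 0.037]
  ray@top [0.4768 0.3667 0.031 ] ray@mid [0.4868 0.3615 0.016 ]
  toppts 342 [0.454 0.334 0.019] [0.514 0.394 0.042] [0.481 0.364 0.032]
tum depth pts 514 [ 0.346 -0.433  0.02 ] [ 0.572 -0.292  0.104]
shelf z 0.0017073768445770312
```

View pics/tum2.png

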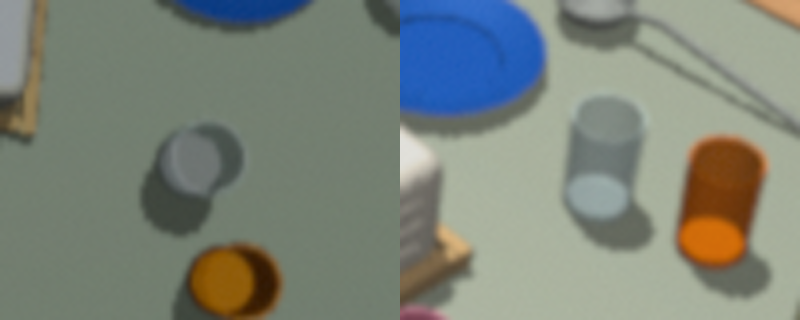

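The crop shows the clear tumbler's rim ellipse (top view about (393,243), side view about (414,179)) and its base disc (top view about (390,245)). The neck position worked out from the canister shoulder, (0.525, -0.062), agrees with the funnel blob. I'm moving over for a wrist look.

>>> {"op": "step_arm", "data": {"increments": [[[2.2,4.5,1.2],[0,0,0]],[[2.2,4.5,1.2],[0,0,0]],[[2.2,4.5,1.2],[0,0,0]],[[2.2,4.5,1.2],[0,0,0]],[[2.2,4.5,1.2],[0,0,0]],[[2.2,4.5,1.2],[0,0,0]],[[2.2,4.5,1.2],[0,0,0]],[[2.2,4.5,1.2],[0,0,0]],[[2.2,4.5,1.2],[0,0,0]],[[2.2,4.5,1.2],[0,0,0]]], "fingers": 1, "grip_force": 15}}

```text
clock: 1.1
tool_pos: [0.4697, -0.1315, 0.3556]
eef_rot: [0.978, 0.209, -0.0, 0.0]
contact_force: [0.8, -0.8, -0.2]
opening: 0.999
finger_force: 0.0
```

```bash
python3 - <<'E'
from h import *
t,s=cal("top"),cal("side")
def tri(a,b):
    A=[];B=[]
    for (u,v),(f,cx,cy,R,tt) in((a,t),(b,s)):
        w=R.T@np.array([(u-cx)/f,(v-cy)/f,1]);w/=np.linalg.norm(w);o=-R.T@tt
        M=np.eye(3)-np.outer(w,w);A.append(M);B.append(M@o)
    return np.linalg.lstsq(np.vstack(A),np.hstack(B),rcond=None)[0].round(4)
print("rim",tri((393.2,243.5),(414,179.5)),onplane(393.2,243.5,.095,t).round(4),onplane(414,179.5,.095,s).round(4))
print("base",tri((390.2,244.7),(411.5,199.3)),onplane(390.2,244.7,.003,t).round(4),onplane(411.5,199.3,.003,s).round(4))
q=r.get_state(); print(q["clock"],q["tool_pos"].round(4) if hasattr(q["tool_pos"],"round") else q["tool_pos"],np.round(q["q"],3),np.round(q["eef_rot"],4))
c=cal("wrist"); p,d=r.snapshot("wrist"); save("w1",p); np.savez("pics/w1.npz",p=p,d=d)
print(c[:3],"cam",(-c[3].T@c[4]).round(3),c[3].round(3).tolist())
E
```

```text
rim [ 0.4195 -0.3241  0.0978] [ 0.4185 -0.3255  0.095 ] [ 0.4225 -0.3259  0.095 ]
base [ 0.4212 -0.3309  0.0038] [ 0.4198 -0.3321  0.003 ] [ 0.4231 -0.3305  0.003 ]
1.1 [ 0.4697 -0.1315  0.3556] [ 0.35   0.369 -0.248  1.792  0.106  0.994 -1.09 ] [ 9.778e-01  2.093e-01 -3.000e-04  0.000e+00]
(np.float64(318.9603961855381), 312.52610566358516, 203.96775683393506) cam [ 0.531 -0.103  0.502] [[0.409, -0.912, -0.0], [-0.881, -0.395, 0.261], [-0.238, -0.107, -0.965]]
```

View pics/w1.png

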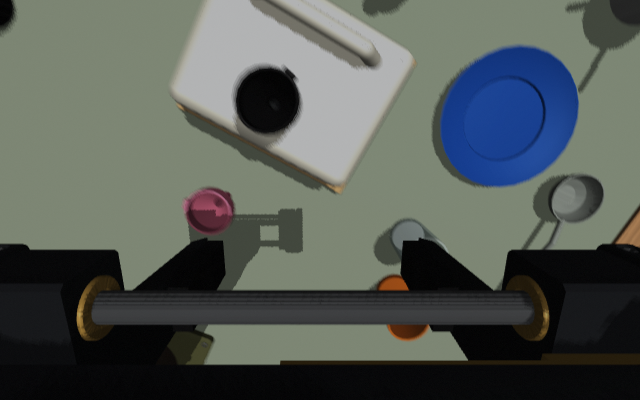

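The wrist picture shows the funnel's collar, centred at about (268,100), with a small tab at (290,72). The tumbler is at about (410,240), partly behind a finger, and the pink funnel is at (209,210). Next I'll fit the collar's circle.

```bash
python3 - <<'E'
from h import *
c=cal("wrist"); z=np.load("pics/w1.npz"); p,d=z["p"],z["d"]; X=cloud(d,c)
m=(p.max(-1)<70).astype(np.uint8); m[:60]=0;m[150:]=0;m[:,:220]=0;m[:,320:]=0
m=cv2.morphologyEx(m,cv2.MORPH_OPEN,np.ones((9,9)))
k=max(cv2.findContours(m,0,1)[0],key=cv2.contourArea); h=cv2.convexHull(k)
(e,ax,an)=cv2.fitEllipse(h); print(e,ax); print("centre@.191",onplane(*e,.191,c).round(4), "diam",np.array(ax)/c[0]*(.502-.191)/.965)
W=X[60:150,220:320].reshape(-1,3); Q=W[(W[:,2]>.186)&(W[:,2]<.197)]; print(len(Q),Q.min(0).round(4),Q.max(0).round(4),Q.mean(0).round(4))
(cc,rr)=cv2.minEnclosingCircle((Q[:,:2]*1000).astype(np.float32)); print("depth circle",cc,rr, np.median(Q[:,2]))
E
```

```text
(267.5604248046875, 100.17630004882812) (63.72779083251953, 68.63776397705078)
centre@.191 [ 0.5335 -0.0462  0.191 ] diam [0.064391   0.06935207]
869 [ 0.5014 -0.0794  0.1862] [ 0.5665 -0.0175  0.1964] [ 0.5349 -0.0463  0.1933]
depth circle (533.8950805664062, -48.44371795654297) 32.832420349121094 0.19390829912703417
```

The calibration must match the picture's moment, and the arm was still settling then, so I'm taking another picture at rest.

```bash
cat >> h.py <<'E'
def circ(p,d,c,zt,win,thr=70,show=True):
    x0,x1,y0,y1=win; X=cloud(d,c); m=np.zeros((400,640),np.uint8); m[y0:y1,x0:x1]=(p.max(-1)<thr)[y0:y1,x0:x1]
    m=cv2.morphologyEx(m,cv2.MORPH_OPEN,np.ones((9,9)))
    k=max(cv2.findContours(m,0,1)[0],key=cv2.contourArea); h=cv2.convexHull(k)
    P=np.array([onplane(u,v,zt,c)[:2] for u,v in h[:,0]])
    A=np.c_[2*P,np.ones(len(P))]
    for _ in range(10):
        s=np.linalg.lstsq(A,(P**2).sum(1),rcond=None)[0]; R=np.sqrt(s[2]+s[0]**2+s[1]**2); e=abs(np.hypot(*(P-s[:2]).T)-R); k=e<=max(.001,np.percentile(e,85)); P,A=P[k],A[k]
    return s[:2].round(4),R.round(4),len(P)
E
python3 - <<'E'
from h import *
s=r.get_state(); c=cal("wrist"); p,d=r.snapshot("wrist"); np.savez("pics/w2.npz",p=p,d=d)
print(np.round(s["tool_pos"],4),np.abs(s["qd"]).max())
print(circ(p,d,c,.191,(210,330,55,155)))
X=cloud(d,c); W=X[60:150,220:320].reshape(-1,3); Q=W[(W[:,2]>.186)&(W[:,2]<.197)]; print(len(Q),cv2.minEnclosingCircle((Q[:,:2]*1000).astype(np.float32)),np.median(Q[:,2]))
c=cal("top"); p,d=r.snapshot("top"); print("top",circ(p,d,c,.191,(295,330,190,220)),circ(p,d,c,.031,(175,210,205,240)))
E
```

```text
[ 0.475  -0.1214  0.3577] 0.18312046519451505
(array([ 0.5259, -0.0605]), np.float64(0.0305), 23)
756 ((528.0084228515625, -61.43198013305664), 32.860267639160156) 0.19110134125073508
top (array([ 0.5168, -0.0667]), np.float64(0.0361), 6) (array([0.4806, 0.3557]), np.float64(0.0317), 7)
```

>>> {"op": "step_arm", "data": {"increments": [[[1,1.2,-1],[0,0,0]],[[1,1.2,-1],[0,0,0]],[[1,1.2,-2],[0,0,0]],[[1,1.2,-2],[0,0,0]],[[1,1.1,-2],[0,0,0]],[[0,0,-2],[0,0,0]],[[0,0,-2],[0,0,0]],[[0,0,-1.8],[0,0,0]],[[0,0,0],[0,0,0]],[[0,0,0],[0,0,0]]]}}

```text
clock: 2.25
tool_pos: [0.519, -0.0756, 0.2171]
eef_rot: [0.978, 0.209, -0.001, 0.0]
contact_force: [0.3, 0.4, 0.9]
opening: 0.994
finger_force: 0.0
```

```bash
python3 - <<'E'
from h import *
s=r.get_state(); c=cal("wrist"); p,d=r.snapshot("wrist"); save("w3",p); np.savez("pics/w3.npz",p=p,d=d)
print(np.round(s["tool_pos"],4),np.round(s["contact_force"],2),np.abs(s["qd"]).max().round(3))
f,cx,cy,R,t=c
for P in ([.526,-.0612,.191],[*s["tool_pos"]]):
    q=R@np.array(P)+t; print((q[:2]/q[2]*f+[cx,cy]).round(1))
E
```

```text
[ 0.519  -0.0756  0.2171] [0.25 0.42 0.87] 0.021
[296.1 217.9]
[314.3 257.3]
```

View pics/w3.png

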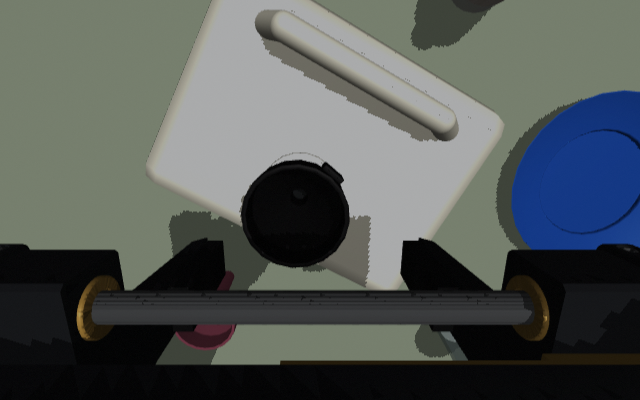

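The funnel's collar is at about (297,214), clear of both fingers and within 2 mm of the prediction. The arm fell about 15 mm short, so I'm correcting and settling before the descent.

>>> {"op": "step_arm", "data": {"increments": [[[0.2,0.4,0],[0,0,0]],[[0.2,0.4,0],[0,0,0]],[[0.2,0.4,0],[0,0,0]],[[0.2,0.3,0],[0,0,0]],[[0,0,0],[0,0,0]],[[0,0,0],[0,0,0]],[[0,0,0],[0,0,0]],[[0,0,0],[0,0,0]],[[0,0,0],[0,0,0]],[[0,0,0],[0,0,0]]]}}

```text
clock: 3.3
tool_pos: [0.5274, -0.0595, 0.2172]
eef_rot: [0.978, 0.209, -0.0, 0.0]
contact_force: [-0.6, 0.0, -0.6]
opening: 1.001
finger_force: 0.0
```

```bash
python3 - <<'E'
from h import *
s=r.get_state(); c=cal("wrist"); p,d=r.snapshot("wrist"); 
print(s["clock"],np.round(s["tool_pos"],4),np.round(s["contact_force"],2),np.abs(s["qd"]).max().round(3))
np.savez("pics/w4.npz",p=p,d=d)
X=cloud(d,c).reshape(-1,3); T=s["tool_pos"]; Q=X[(X[:,2]>.186)&(X[:,2]<.196)&(np.hypot(X[:,0]-.527,X[:,1]+.0605)<.045)]
print(len(Q),cv2.minEnclosingCircle((Q[:,:2]*1000).astype(np.float32)))
E
```

```text
3.3 [ 0.5274 -0.0595  0.2172] [-0.55  0.01 -0.59] 0.003
2223 ((528.0665893554688, -60.84700393676758), 33.08396530151367)
```

>>> {"op": "step_arm", "data": {"increments": [[[0,-0.1,-0.9],[0,0,0]],[[0,0,-0.9],[0,0,0]],[[0,0,-0.9],[0,0,0]],[[0,0,-0.9],[0,0,0]],[[0,0,-0.9],[0,0,0]],[[0,0,0],[0,0,0]],[[0,0,0],[0,0,0]],[[0,0,0],[0,0,0]],[[0,0,0],[0,0,0]],[[0,0,0],[0,0,0]]]}}

```text
clock: 4.35
tool_pos: [0.5277, -0.0604, 0.1726]
eef_rot: [0.978, 0.209, 0.0, 0.0]
contact_force: [-0.3, 0.4, -0.1]
opening: 1.004
finger_force: 0.0
```

>>> {"op": "step_arm", "data": {"increments": [[[0,0,0],[0,0,0]],[[0,0,0],[0,0,0]],[[0,0,0],[0,0,0]],[[0,0,0],[0,0,0]],[[0,0,0],[0,0,0]],[[0,0,0],[0,0,0]],[[0,0,0],[0,0,0]],[[0,0,0],[0,0,0]],[[0,0,0],[0,0,0]],[[0,0,0],[0,0,0]]], "fingers": 0, "grip_force": 12}}

```text
clock: 5.35
tool_pos: [0.5275, -0.0605, 0.1723]
eef_rot: [0.978, 0.209, 0.0, 0.0]
contact_force: [0.6, -0.2, 1.3]
opening: 0.71
finger_force: 12.0
```

Gripped: the opening of 62.5 mm matches the collar. Lifting, then going to a point beside the tumbler where the camera can see its rim.

>>> {"op": "step_arm", "data": {"increments": [[[0,0,0.4],[0,0,0]],[[0,0,0.8],[0,0,0]],[[0,0,1.2],[0,0,0]],[[0,0,1.2],[0,0,0]],[[0,0,1.2],[0,0,0]],[[0,0,1.2],[0,0,0]],[[0,0,1.2],[0,0,0]],[[0,0,1.2],[0,0,0]],[[0,0,1.2],[0,0,0]],[[0,0,0.8],[0,0,0]]]}}

```text
clock: 6.35
tool_pos: [0.5279, -0.0604, 0.2779]
eef_rot: [0.978, 0.209, 0.001, 0.0]
contact_force: [0.3, 0.2, -0.0]
opening: 0.709
finger_force: 12.0
```

>>> {"op": "step_arm", "data": {"increments": [[[-1.2,-1.8,0.3],[0,0,0]],[[-2.2,-3.2,0.3],[0,0,0]],[[-2.4,-3.4,0.3],[0,0,0]],[[-2.4,-3.4,0.3],[0,0,0]],[[-2.4,-3.4,0.3],[0,0,0]],[[-2.4,-3.4,0.3],[0,0,0]],[[-2.2,-3.2,0.3],[0,0,0]],[[-1.6,-2.2,0.2],[0,0,0]],[[0,0,0],[0,0,0]],[[0,0,0],[0,0,0]]]}}

```text
clock: 7.35
tool_pos: [0.3595, -0.3004, 0.2996]
eef_rot: [0.978, 0.209, 0.0, 0.0]
contact_force: [1.3, 0.2, -1.8]
opening: 0.706
finger_force: 12.0
```

```bash
python3 - <<'E'
from h import *
s=r.get_state(); c=cal("wrist"); p,d=r.snapshot("wrist"); save("w5",p); np.savez("pics/w5.npz",p=p,d=d,R=c[3],t=c[4])
print(s["clock"],np.round(s["tool_pos"],4),np.round(s["contact_force"],2),np.abs(s["qd"]).max().round(3),s["opening"])
E
```

```text
7.35 [ 0.3595 -0.3004  0.2996] [ 1.33  0.2  -1.79] 0.033 0.7064082233635433
```

View pics/w5.png

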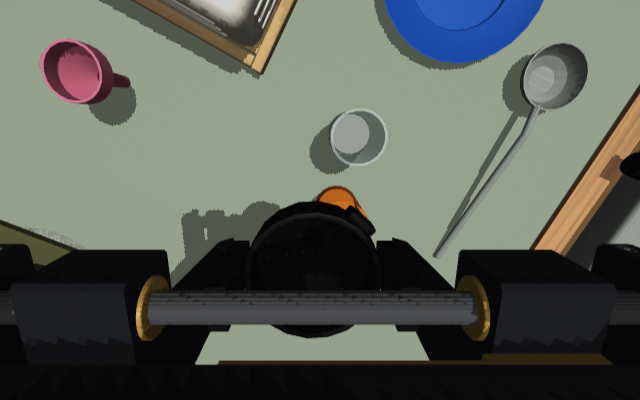

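The tumbler's rim circle is at (358.5,137), spanning columns 330–387, and its base disc is at (350,133). The held funnel is upright, centred near column 312.

```bash
python3 - <<'E'
from h import *
z=np.load("pics/w5.npz"); c=(*cal("wrist")[:3],z["R"],z["t"]); X=cloud(z["d"],c)
a=onplane(330,137,.095,c);b=onplane(387,137,.095,c);print("rim",onplane(358.5,137,.095,c).round(4),"width",np.linalg.norm(a-b).round(4)); print("base",onplane(350,133,.003,c).round(4))
W=X[100:175,320:395].reshape(-1,3);Q=W[(W[:,2]>.088)&(W[:,2]<.102)];print(len(Q),cv2.minEnclosingCircle((Q[:,:2]*1000).astype(np.float32)))
W=X[190:345,235:390].reshape(-1,3);Q=W[(W[:,2]>.28)&(W[:,2]<.335)];print(len(Q),Q.min(0),Q.max(0))
zt=np.percentile(Q[:,2],97);Q=Q[abs(Q[:,2]-zt)<.004];print(zt,cv2.minEnclosingCircle((Q[:,:2]*1000).astype(np.float32)))
E
```

```text
rim [ 0.4227 -0.3255  0.095 ] width 0.0615
base [ 0.4234 -0.3266  0.003 ]
674 ((422.5912170410156, -325.73126220703125), 31.314563751220703)
10249 [ 0.32727667 -0.33127892  0.2800002 ] [ 0.39267852 -0.26106906  0.3265426 ]
0.3206788336015156 ((360.7055358886719, -298.47686767578125), 34.63271713256836)
```

>>> {"op": "step_arm", "data": {"increments": [[[0.8,-0.3,0],[0,0,0]],[[1.3,-0.5,0],[0,0,0]],[[1.3,-0.5,0],[0,0,0]],[[1.3,-0.5,-0.5],[0,0,0]],[[1,-0.4,-1],[0,0,0]],[[0.6,-0.3,-1.5],[0,0,0]],[[0,0,-1.5],[0,0,0]],[[0,0,-1],[0,0,0]],[[0,0,-0.5],[0,0,0]],[[0,0,0],[0,0,0]]]}}

```text
clock: 8.4
tool_pos: [0.4219, -0.3251, 0.2383]
eef_rot: [0.978, 0.209, -0.001, -0.001]
contact_force: [-0.1, 0.0, -0.4]
opening: 0.708
finger_force: 12.0
```

>>> {"op": "step_arm", "data": {"increments": [[[0,0,-1],[0,0,0]],[[0.1,0,-1.8],[0,0,0]],[[0,-0.1,-1.8],[0,0,0]],[[0,0,-1.8],[0,0,0]],[[0,0,-1.8],[0,0,0]],[[0,0,-1.6],[0,0,0]],[[0,0,-1.4],[0,0,0]],[[0,0,-0.8],[0,0,0]],[[0,0,-0.2],[0,0,0]],[[0,0,0],[0,0,0]]]}}

```text
clock: 9.4
tool_pos: [0.4237, -0.3265, 0.1173]
eef_rot: [0.978, 0.209, 0.0, 0.0]
contact_force: [0.6, 0.3, -0.0]
opening: 0.705
finger_force: 12.0
```

>>> {"op": "step_arm", "data": {"increments": [[[0,0,-0.2],[0,0,0]],[[0,0,-0.2],[0,0,0]],[[0,0,-0.2],[0,0,0]],[[0,0,-0.2],[0,0,0]],[[0,0,-0.2],[0,0,0]],[[0,0,-0.1],[0,0,0]],[[0,0,-0.1],[0,0,0]],[[0,0,0],[0,0,0]],[[0,0,0],[0,0,0]],[[0,0,0],[0,0,0]]]}}

```text
clock: 10.4
tool_pos: [0.4235, -0.3264, 0.1053]
eef_rot: [0.978, 0.209, 0.0, 0.0]
contact_force: [-0.4, -0.5, -0.6]
opening: 0.709
finger_force: 12.0
```

>>> {"op": "step_arm", "data": {"increments": [[[0,0,-0.1],[0,0,0]],[[0,0,-0.1],[0,0,0]],[[0,0,-0.1],[0,0,0]],[[0,0,-0.1],[0,0,0]],[[0,0,-0.05],[0,0,0]],[[0,0,0],[0,0,0]],[[0,0,0],[0,0,0]],[[0,0,0],[0,0,0]],[[0,0,0],[0,0,0]],[[0,0,0],[0,0,0]]]}}

```text
clock: 11.4
tool_pos: [0.4239, -0.3265, 0.1017]
eef_rot: [0.978, 0.209, 0.0, 0.0]
contact_force: [-0.6, 1.4, 8.5]
opening: 0.704
finger_force: 12.0
```

Contact at 8.5 N, so the funnel is seated. Easing up 1 mm, then opening.

>>> {"op": "step_arm", "data": {"increments": [[[0,0,0.1],[0,0,0]],[[0,0,0],[0,0,0]],[[0,0,0],[0,0,0]],[[0,0,0],[0,0,0]],[[0,0,0],[0,0,0]],[[0,0,0],[0,0,0]],[[0,0,0],[0,0,0]],[[0,0,0],[0,0,0]],[[0,0,0],[0,0,0]],[[0,0,0],[0,0,0]]], "grip_force": 5}}

```text
clock: 12.4
tool_pos: [0.4237, -0.3265, 0.1018]
eef_rot: [0.978, 0.209, 0.0, 0.0]
contact_force: [0.5, 0.5, 5.7]
opening: 0.708
finger_force: 5.0
```

>>> {"op": "step_arm", "data": {"increments": [[[0,0,0],[0,0,0]],[[0,0,0],[0,0,0]],[[0,0,0],[0,0,0]],[[0,0,0],[0,0,0]],[[0,0,0],[0,0,0]],[[0,0,0],[0,0,0]],[[0,0,0],[0,0,0]],[[0,0,0],[0,0,0]],[[0,0,0],[0,0,0]],[[0,0,0],[0,0,0]]], "fingers": 1}}

```text
clock: 13.4
tool_pos: [0.4235, -0.3264, 0.1017]
eef_rot: [0.978, 0.209, 0.0, 0.0]
contact_force: [0.9, 0.2, 0.0]
opening: 0.996
finger_force: 0.0
```

The funnel is released. Rising and swinging to a viewing pose beside the cap. I'm closing roughly along x there, to stay clear of the plates and the jar lid.

>>> {"op": "step_arm", "data": {"increments": [[[0,0,1],[0,0,0]],[[0,0,2],[0,0,0]],[[0,0,4],[0,0,0]],[[0,0,4],[0,0,0]],[[0,2,2],[0,0,0]],[[0.3,3.5,1],[0,0,8.5]],[[0.3,3.5,0.5],[0,0,8.5]],[[0.3,3.5,0],[0,0,8.5]],[[0.3,3.5,0],[0,0,8.5]],[[0.3,3.5,0],[0,0,8.5]]]}}

```text
clock: 14.4
tool_pos: [0.4384, -0.1302, 0.2477]
eef_rot: [0.834, 0.552, 0.0, 0.001]
contact_force: [0.9, 0.7, 0.6]
opening: 1.0
finger_force: 0.0
```

>>> {"op": "step_arm", "data": {"increments": [[[0.5,4.5,0],[0,0,8.5]],[[0.5,4.7,0],[0,0,8.5]],[[0.5,4.7,0],[0,0,8.5]],[[0.5,4.7,0],[0,0,8]],[[0.5,4.7,0],[0,0,0]],[[0.5,4.7,0],[0,0,0]],[[0.5,4.7,0],[0,0,0]],[[0.4,4.5,0],[0,0,0]],[[0.4,3,0],[0,0,0]],[[0,0,0],[0,0,0]]]}}

```text
clock: 15.4
tool_pos: [0.4807, 0.2765, 0.2478]
eef_rot: [0.639, 0.769, 0.002, -0.001]
contact_force: [-0.2, 0.5, -0.6]
opening: 1.001
finger_force: 0.0
```

>>> {"op": "step_arm", "data": {"increments": [[[0,0,0],[0,0,0]],[[0,0,0],[0,0,0]],[[0,0,0],[0,0,0]],[[0,0,0],[0,0,0]],[[0,0,0],[0,0,0]],[[0,0,0],[0,0,0]],[[0,0,0],[0,0,0]],[[0,0,0],[0,0,0]],[[0,0,0],[0,0,0]],[[0,0,0],[0,0,0]]]}}

```text
clock: 16.4
tool_pos: [0.4815, 0.2706, 0.2467]
eef_rot: [0.642, 0.767, 0.0, 0.0]
contact_force: [0.6, 0.2, -0.1]
opening: 1.0
finger_force: 0.0
```

```bash
python3 - <<'E'
from h import *
s=r.get_state(); c=cal("wrist"); p,d=r.snapshot("wrist"); save("w6",p); np.savez("pics/w6.npz",p=p,d=d,R=c[3],t=c[4])
a,b=r.snapshot("top"); save("top6",a)
print(s["clock"],np.round(s["tool_pos"],4),np.round(s["eef_rot"],4),np.round(s["q"],3),np.abs(s["qd"]).max().round(3),np.round(s["moment"],2))
E
```

```text
16.4 [0.4815 0.2706 0.2467] [0.6416 0.767  0.     0.    ] [-0.263  0.625 -0.554  1.767  0.415  0.868 -0.828] 0.002 [-0.01 -0.07 -0.03]
```

View pics/w6.png

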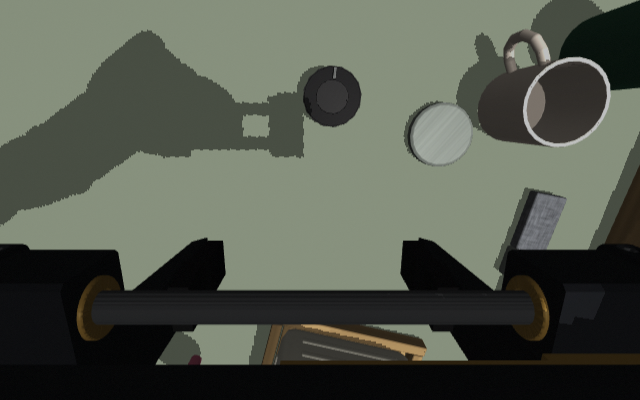

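The cap is at about (332,97), with its pointer at the top (about (334,70)). The jar lid is at (441,133) and the mug at (565,100).

```bash
python3 - <<'E'
from h import *
z=np.load("pics/w6.npz"); c=(*cal("wrist")[:3],z["R"],z["t"]); p,d=z["p"],z["d"]
print("ring@.018",circ(p,d,c,.018,(298,368,60,132)),"@.031",circ(p,d,c,.031,(298,368,60,132)))
X=cloud(d,c); W=X[55:135,295:370].reshape(-1,3); Q=W[(W[:,2]>.026)&(W[:,2]<.038)]; cc=cv2.minEnclosingCircle((Q[:,:2]*1000).astype(np.float32)); print(len(Q),cc,np.median(Q[:,2]))
# pointer: bright pixels inside the top disc's outer ring
g=p.max(-1).astype(float); v,u=np.mgrid[0:400,0:640]; rr=np.hypot(X[...,0]-cc[0][0]/1e3,X[...,1]-cc[0][1]/1e3)
m=(rr<.029)&(rr>.017)&(X[...,2]>.02); t=np.percentile(g[m],97); k=m&(g>=t); k[110:]=0
P=X[k]; print(k.sum(),t,np.median(g[m]),"u,v",u[k].mean(),v[k].mean()); e=onplane(u[k].mean(),v[k].mean(),.031,c)[:2]-np.array(cc[0])/1e3; print("ptr dir deg",np.degrees(np.arctan2(e[1],e[0])),np.hypot(*e))
y=X[133,441];print("lid",onplane(441,133,.014,c))
s=r.get_state()["eef_rot"];print("tool x yaw",np.degrees(2*np.arctan2(s[1],s[0])))
cv2.imwrite("pics/w6c.png",cv2.resize(cv2.cvtColor(p[50:150,280:390],cv2.COLOR_RGB2BGR),None,fx=5,fy=5,interpolation=cv2.INTER_CUBIC))
E
```

```text
ring@.018 (array([0.4861, 0.3639]), np.float64(0.0324), 27) @.031 (array([0.4856, 0.363 ]), np.float64(0.0313), 27)
2779 ((486.1799011230469, 363.4493103027344), 31.738330841064453) 0.0319310889856157
49 44.0 40.0 u,v 337.83673469387753 82.06122448979592
ptr dir deg 76.34074141588661 0.015420490107350172
lid [0.61976879 0.34699846 0.014     ]
tool x yaw 100.16930058229693
```

View pics/w6c.png

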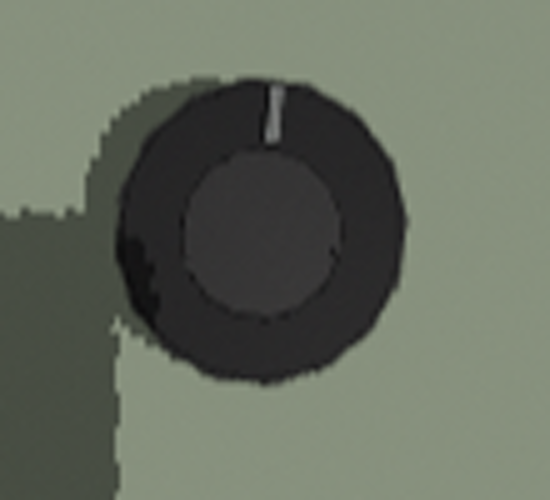

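The pointer runs from (270,140) to (277,88) in the crop, which puts it at a yaw of about 93.5° and the flats at 3.5° + k·22.5°. I'm turning the hand about 173° so the camera stays clear of the plates.

>>> {"op": "step_arm", "data": {"increments": [[[0.1,0.9,0],[0,0,8.5]],[[0.1,0.9,0],[0,0,8.5]],[[0.1,0.9,0],[0,0,8.5]],[[0.1,0.9,0],[0,0,8.5]],[[0.1,0.9,0],[0,0,8.5]],[[0,0.9,0],[0,0,8.5]],[[0,0.9,0],[0,0,8.5]],[[0,0.9,0],[0,0,8.5]],[[0,0.9,0],[0,0,8.5]],[[0,0.9,0],[0,0,8.5]]]}}

```text
clock: 17.5
tool_pos: [0.4866, 0.3608, 0.2466]
eef_rot: [-0.048, 0.999, -0.0, 0.0]
contact_force: [0.6, 0.5, 0.2]
opening: 0.999
finger_force: 0.0
```

>>> {"op": "step_arm", "data": {"increments": [[[0,0.2,0],[0,0,8.5]],[[0,0,0],[0,0,8.5]],[[0,0,0],[0,0,8.5]],[[0,0,-1],[0,0,8.5]],[[0,0,-1.5],[0,0,8.5]],[[0,0,-2],[0,0,8.5]],[[0,0,-2],[0,0,8.5]],[[0,0,-2],[0,0,8.5]],[[0,0,-2],[0,0,8.5]],[[0,0,-1.5],[0,0,8.5]]]}}

```text
clock: 18.5
tool_pos: [0.4865, 0.362, 0.1252]
eef_rot: [0.71, -0.704, 0.0, 0.001]
contact_force: [-0.4, 0.6, 0.4]
opening: 0.999
finger_force: 0.0
```

>>> {"op": "step_arm", "data": {"increments": [[[0,0,-1],[0,0,3.3]],[[0,0,-1],[0,0,0]],[[0,0,-1],[0,0,0]],[[0,0,-0.5],[0,0,0]],[[0,0,0],[0,0,0]],[[0,0,0],[0,0,0]],[[0,0,0],[0,0,0]],[[0,0,0],[0,0,0]],[[0,0,0],[0,0,0]],[[0,0,0],[0,0,0]]]}}

```text
clock: 19.5
tool_pos: [0.4865, 0.3626, 0.0919]
eef_rot: [0.728, -0.685, 0.0, -0.0]
contact_force: [0.1, 0.5, -0.7]
opening: 0.999
finger_force: 0.0
```

```bash
python3 - <<'E'
from h import *
s=r.get_state(); c=cal("wrist"); p,d=r.snapshot("wrist"); np.savez("pics/w7.npz",p=p,d=d,R=c[3],t=c[4]);save("w7",p)
T=s["tool_pos"];e=s["eef_rot"]
print(s["clock"],np.round(T,4),np.round(e,4),"yaw",np.degrees(2*np.arctan2(e[1],e[0])),np.round(s["q"],3),np.abs(s["qd"]).max().round(3))
X=cloud(d,c).reshape(-1,3);Q=X[(X[:,2]>.027)&(X[:,2]<.036)&(np.hypot(X[:,0]-.486,X[:,1]-.3635)<.04)];print(len(Q),Q.min(0).round(4),Q.max(0).round(4),cv2.minEnclosingCircle((Q[:,:2]*1000).astype(np.float32)))
E
```

```text
19.5 [0.4865 0.3626 0.0919] [ 7.281e-01 -6.854e-01  0.000e+00 -1.000e-04] yaw -86.5378197859112 [-0.163  1.122 -1.132  1.709  1.138  1.117  1.534] 0.002
6339 [0.4549 0.3307 0.027 ] [0.5174 0.3937 0.0349] ((486.0805358886719, 362.4140319824219), 31.812271118164062)
```

>>> {"op": "step_arm", "data": {"increments": [[[0,0,-1],[0,0,0]],[[0,0,-1.5],[0,0,0]],[[0,0,-1.5],[0,0,0]],[[0,0,-1.5],[0,0,0]],[[0,0,-1.3],[0,0,0]],[[0,0,-1],[0,0,0]],[[0,0,-0.6],[0,0,0]],[[0,0,-0.2],[0,0,0]],[[0,0,0],[0,0,0]],[[0,0,0],[0,0,0]]]}}

```text
clock: 20.55
tool_pos: [0.4867, 0.363, 0.0063]
eef_rot: [0.728, -0.685, -0.0, -0.0]
contact_force: [-0.7, 0.6, 0.1]
opening: 1.001
finger_force: 0.0
```

>>> {"op": "step_arm", "data": {"increments": [[[0,0,0],[0,0,0]],[[0,0,0],[0,0,0]],[[0,0,0],[0,0,0]],[[0,0,0],[0,0,0]],[[0,0,0],[0,0,0]],[[0,0,0],[0,0,0]],[[0,0,0],[0,0,0]],[[0,0,0],[0,0,0]],[[0,0,0],[0,0,0]],[[0,0,0],[0,0,0]]], "fingers": 0, "grip_force": 40}}

```text
clock: 21.55
tool_pos: [0.4865, 0.3627, 0.0059]
eef_rot: [0.728, -0.685, -0.0, -0.0]
contact_force: [-0.1, -0.3, 2.9]
opening: 0.699
finger_force: 40.0
```

Gripped at 61.5 mm. Lifting and carrying the cap to a point beside the neck for a check look.

>>> {"op": "step_arm", "data": {"increments": [[[0,0,1],[0,0,0]],[[0,0,3],[0,0,0]],[[0,0,4],[0,0,0]],[[0,0,4],[0,0,0]],[[0,-2,4],[0,0,-4.3]],[[0,-2,4],[0,0,-4.3]],[[0,-2,2],[0,0,-4.3]],[[0,-2,2],[0,0,-4.3]],[[0,-2,1],[0,0,-4.3]],[[0,-2,1],[0,0,-4.3]]]}}

```text
clock: 22.55
tool_pos: [0.4861, 0.2417, 0.2667]
eef_rot: [-0.556, 0.831, -0.0, 0.0]
contact_force: [0.6, 0.5, -1.8]
opening: 0.699
finger_force: 40.0
```

>>> {"op": "step_arm", "data": {"increments": [[[1,-3,0],[0,0,-4.3]],[[1,-3.2,0],[0,0,-4.3]],[[1,-3.2,0],[0,0,-4.3]],[[1,-3.2,0],[0,0,-4.3]],[[1,-3.2,0],[0,0,0]],[[1,-3.2,0],[0,0,0]],[[1,-3.2,0],[0,0,0]],[[1,-2.6,0],[0,0,0]],[[0,0,0],[0,0,0]],[[0,0,0],[0,0,0]]]}}

```text
clock: 23.55
tool_pos: [0.566, -0.0055, 0.2657]
eef_rot: [-0.426, 0.905, 0.0, -0.0]
contact_force: [0.5, 0.4, -1.8]
opening: 0.698
finger_force: 40.0
```

```bash
python3 - <<'E'
from h import *
s=r.get_state(); c=cal("wrist"); p,d=r.snapshot("wrist"); np.savez("pics/w8.npz",p=p,d=d,R=c[3],t=c[4]);save("w8",p)
T=s["tool_pos"];e=s["eef_rot"]
print(s["clock"],np.round(T,4),"yaw",np.degrees(2*np.arctan2(e[1],e[0])),np.round(s["q"],3),np.abs(s["qd"]).max().round(3),np.round(s["contact_force"],2),np.round(s["moment"],2))
X=cloud(d,c).reshape(-1,3);Q=X[(X[:,2]>.145)&(X[:,2]<.157)&(np.hypot(X[:,0]-.527,X[:,1]+.061)<.028)];print(len(Q),Q.min(0).round(4),Q.max(0).round(4),np.median(Q[:,2]),cv2.minEnclosingCircle((Q[:,:2]*1000).astype(np.float32)))
E
```

```text
23.55 [ 0.566  -0.0055  0.2657] yaw 230.4246216373402 [ 0.551  0.83  -1.208  1.688  0.822  1.225  1.594] 0.032 [ 0.54  0.42 -1.84] [ 0.18 -0.09 -0.02]
932 [ 0.5011 -0.0841  0.145 ] [ 0.5465 -0.0401  0.1534] 0.15138671034730322 ((525.0656127929688, -61.682308197021484), 24.330461502075195)
```

View pics/w8.png

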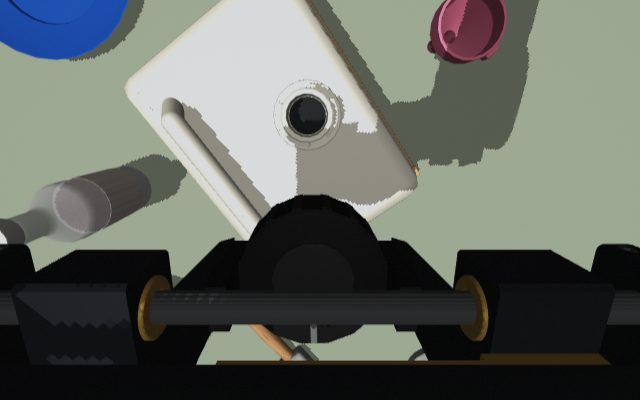

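The neck's bore shows as a dark circle at about (307,115), columns 285–328. The cap is upright in the fingers.

```bash
python3 - <<'E'
from h import *
z=np.load("pics/w8.npz"); c=(*cal("wrist")[:3],z["R"],z["t"]); p,d=z["p"],z["d"]
print(circ(p,d,c,.151,(275,340,85,145),60), onplane(306.5,115.5,.151,c).round(4))
X=cloud(d,c); W=X[70:160,260:355].reshape(-1,3); Q=W[(W[:,2]>.1495)&(W[:,2]<.1535)]; print(len(Q),cv2.minEnclosingCircle((Q[:,:2]*1000).astype(np.float32)))
W=X[185:345,230:395].reshape(-1,3);Q=W[(W[:,2]>.285)&(W[:,2]<.296)]; print("cap top",len(Q),np.median(Q[:,2]),Q.min(0).round(4),Q.max(0).round(4),cv2.minEnclosingCircle((Q[:,:2]*1000).astype(np.float32)))
E
```

```text
(array([ 0.5257, -0.06  ]), np.float64(0.014), 21) [ 0.5259 -0.0603  0.151 ]
858 ((525.6554565429688, -60.73738479614258), 21.113719940185547)
cap top 12183 0.2916464914580378 [ 0.5327 -0.0372  0.285 ] [0.5966 0.0267 0.296 ] ((563.0540161132812, -8.334382057189941), 35.60908508300781)
```

>>> {"op": "step_arm", "data": {"increments": [[[-0.5,-0.7,0],[0,0,5]],[[-0.8,-1.1,0],[0,0,5]],[[-0.8,-1.1,-1],[0,0,5]],[[-0.8,-1.1,-1.5],[0,0,5]],[[-0.7,-1,-1.7],[0,0,5]],[[-0.4,-0.5,-1.7],[0,0,5]],[[0,0,-1.7],[0,0,0]],[[0,0,-1],[0,0,0]],[[0,0,-0.5],[0,0,0]],[[0,0,0],[0,0,0]]]}}

```text
clock: 24.6
tool_pos: [0.5264, -0.0596, 0.1747]
eef_rot: [-0.646, 0.763, 0.0, -0.0]
contact_force: [0.0, 0.5, -0.9]
opening: 0.696
finger_force: 40.0
```

```bash
cat > st.py <<'E'
from h import *
s=r.get_state(); e=s["eef_rot"]
print(s["clock"],np.round(s["tool_pos"],4),"yaw",(np.degrees(2*np.arctan2(e[1],e[0]))%360).round(1),"q7",round(s["q"][6],3),"F",np.round(s["contact_force"],1),"M",np.round(s["moment"],3),"op",round(s["opening"],3))
E
python3 st.py
```

```text
24.6 [ 0.5264 -0.0596  0.1747] yaw 260.5 q7 1.981 F [ 0.   0.5 -0.9] M [ 0.114 -0.117 -0.013] op 0.696
```

>>> {"op": "step_arm", "data": {"increments": [[[0,-0.1,-0.4],[0,0,0]],[[0,0,-0.5],[0,0,0]],[[0,0,-0.5],[0,0,0]],[[0,0,-0.4],[0,0,0]],[[0,0,-0.3],[0,0,0]],[[0,0,-0.2],[0,0,0]],[[0,0,-0.1],[0,0,0]],[[0,0,0],[0,0,0]],[[0,0,0],[0,0,0]],[[0,0,0],[0,0,0]]]}}

```text
clock: 25.6
tool_pos: [0.5264, -0.0613, 0.1508]
eef_rot: [-0.646, 0.763, 0.0, 0.0]
contact_force: [-0.3, 0.9, -2.1]
opening: 0.702
finger_force: 40.0
```

```bash
python3 st.py
```

```text
25.6 [ 0.5264 -0.0613  0.1508] yaw 260.5 q7 1.952 F [-0.3  0.9 -2.1] M [ 0.228  0.005 -0.055] op 0.702
```

>>> {"op": "step_arm", "data": {"increments": [[[0,0,-0.05],[0,0,0]],[[0,0,-0.05],[0,0,0]],[[0,0,-0.05],[0,0,0]],[[0,0,-0.05],[0,0,0]],[[0,0,-0.05],[0,0,0]],[[0,0,-0.05],[0,0,0]],[[0,0,0],[0,0,0]],[[0,0,0],[0,0,0]],[[0,0,0],[0,0,0]],[[0,0,0],[0,0,0]]]}}

```text
clock: 26.6
tool_pos: [0.5265, -0.0613, 0.1477]
eef_rot: [-0.646, 0.763, 0.0, 0.0]
contact_force: [-1.0, 0.6, -1.2]
opening: 0.703
finger_force: 40.0
```

```bash
python3 st.py
```

```text
26.6 [ 0.5265 -0.0613  0.1477] yaw 260.5 q7 1.948 F [-1.   0.6 -1.2] M [ 0.318 -0.047 -0.005] op 0.703
```

>>> {"op": "step_arm", "data": {"increments": [[[0,0,-0.05],[0,0,0]],[[0,0,-0.05],[0,0,0]],[[0,0,-0.05],[0,0,0]],[[0,0,-0.05],[0,0,0]],[[0,0,-0.05],[0,0,0]],[[0,0,-0.05],[0,0,0]],[[0,0,0],[0,0,0]],[[0,0,0],[0,0,0]],[[0,0,0],[0,0,0]],[[0,0,0],[0,0,0]]]}}

```text
clock: 27.6
tool_pos: [0.5265, -0.0614, 0.1447]
eef_rot: [-0.646, 0.763, 0.0, -0.0]
contact_force: [-1.0, 1.2, -1.0]
opening: 0.699
finger_force: 40.0
```

```bash
python3 st.py
```

```text
27.6 [ 0.5265 -0.0614  0.1447] yaw 260.5 q7 1.944 F [-1.   1.2 -1. ] M [ 0.363 -0.043  0.041] op 0.699
```

>>> {"op": "step_arm", "data": {"increments": [[[0,0,-0.05],[0,0,0]],[[0,0,-0.05],[0,0,0]],[[0,0,-0.05],[0,0,0]],[[0,0,-0.05],[0,0,0]],[[0,0,-0.05],[0,0,0]],[[0,0,-0.05],[0,0,0]],[[0,0,0],[0,0,0]],[[0,0,0],[0,0,0]],[[0,0,0],[0,0,0]],[[0,0,0],[0,0,0]]]}}

```text
clock: 28.6
tool_pos: [0.5265, -0.0614, 0.1417]
eef_rot: [-0.646, 0.763, 0.0, -0.0]
contact_force: [-0.9, 1.6, -1.6]
opening: 0.698
finger_force: 40.0
```

```bash
python3 st.py
```

```text
28.6 [ 0.5265 -0.0614  0.1417] yaw 260.5 q7 1.94 F [-0.9  1.6 -1.6] M [ 0.387 -0.035  0.026] op 0.698
```

>>> {"op": "step_arm", "data": {"increments": [[[0,0,-0.05],[0,0,0]],[[0,0,-0.05],[0,0,0]],[[0,0,-0.05],[0,0,0]],[[0,0,-0.05],[0,0,0]],[[0,0,-0.05],[0,0,0]],[[0,0,0],[0,0,0]],[[0,0,0],[0,0,0]],[[0,0,0],[0,0,0]],[[0,0,0],[0,0,0]],[[0,0,0],[0,0,0]]]}}

```text
clock: 29.6
tool_pos: [0.5264, -0.0614, 0.1392]
eef_rot: [-0.646, 0.763, 0.0, -0.0]
contact_force: [0.3, 0.7, -1.5]
opening: 0.701
finger_force: 40.0
```

```bash
python3 st.py
```

```text
29.6 [ 0.5264 -0.0614  0.1392] yaw 260.5 q7 1.936 F [ 0.3  0.7 -1.5] M [ 0.365 -0.055  0.011] op 0.701
```

>>> {"op": "step_arm", "data": {"increments": [[[0,0,-0.05],[0,0,0]],[[0,0,-0.05],[0,0,0]],[[0,0,-0.05],[0,0,0]],[[0,0,0],[0,0,0]],[[0,0,0],[0,0,-3]],[[0,0,0],[0,0,-3]],[[0,0,0],[0,0,-3]],[[0,0,0],[0,0,-3]],[[0,0,0],[0,0,-3]],[[0,0,0],[0,0,0]]]}}

```text
clock: 30.6
tool_pos: [0.5267, -0.0617, 0.1379]
eef_rot: [-0.541, 0.841, -0.0, -0.0]
contact_force: [-0.2, 0.0, -0.1]
opening: 0.702
finger_force: 40.0
```

```bash
python3 st.py
```

```text
30.6 [ 0.5267 -0.0617  0.1379] yaw 245.4 q7 1.691 F [-0.2  0.  -0.1] M [ 0.08  -0.089  0.004] op 0.702
```

>>> {"op": "step_arm", "data": {"increments": [[[0,0,-0.05],[0,0,-3]],[[0,0,0],[0,0,-4]],[[0,0,0],[0,0,-4]],[[0,0,0],[0,0,-4]],[[0,0,0],[0,0,-4]],[[0,0,0],[0,0,-4]],[[0,0,0],[0,0,-4]],[[0,0,0],[0,0,-3]],[[0,0,0],[0,0,0]],[[0,0,0],[0,0,0]]]}}

```text
clock: 31.6
tool_pos: [0.5268, -0.0614, 0.1378]
eef_rot: [-0.306, 0.952, -0.0, 0.0]
contact_force: [-1.4, 0.6, 5.5]
opening: 0.697
finger_force: 40.0
```

```bash
python3 st.py
```

```text
31.6 [ 0.5268 -0.0614  0.1378] yaw 215.6 q7 1.212 F [-1.4  0.6  5.5] M [ 0.052  0.128 -0.082] op 0.697
```

>>> {"op": "step_arm", "data": {"increments": [[[0,0,0],[0,0,-2.5]],[[0,0,0],[0,0,-2.5]],[[0,0,0],[0,0,-2.5]],[[0,0,0],[0,0,-2.5]],[[0,0,0],[0,0,-2.5]],[[0,0,0],[0,0,-2.5]],[[0,0,0],[0,0,-2.5]],[[0,0,0],[0,0,-2.5]],[[0,0,0],[0,0,0]],[[0,0,0],[0,0,0]]]}}

```text
clock: 32.6
tool_pos: [0.5272, -0.0613, 0.1378]
eef_rot: [-0.136, 0.991, -0.0, 0.001]
contact_force: [-0.0, -0.5, 6.0]
opening: 0.699
finger_force: 40.0
```

```bash
python3 st.py
```

```text
32.6 [ 0.5272 -0.0613  0.1378] yaw 195.6 q7 0.898 F [-0.  -0.5  6. ] M [ 0.008 -0.147 -0.072] op 0.699
```

>>> {"op": "step_arm", "data": {"increments": [[[0,0,0],[0,0,-2.5]],[[0,0,0],[0,0,-2.5]],[[0,0,0],[0,0,-2.5]],[[0,0,0],[0,0,-2.5]],[[0,0,0],[0,0,-2.5]],[[0,0,0],[0,0,-2.5]],[[0,0,0],[0,0,-2.5]],[[0,0,0],[0,0,-2.5]],[[0,0,0],[0,0,0]],[[0,0,0],[0,0,0]]]}}

```text
clock: 33.6
tool_pos: [0.527, -0.0614, 0.1377]
eef_rot: [0.038, 0.999, -0.0, 0.001]
contact_force: [0.2, -0.9, 6.1]
opening: 0.697
finger_force: 40.0
```

```bash
python3 st.py
```

```text
33.6 [ 0.527  -0.0614  0.1377] yaw 175.7 q7 0.589 F [ 0.2 -0.9  6.1] M [-0.046 -0.07   0.233] op 0.697
```

>>> {"op": "step_arm", "data": {"increments": [[[0,0,0],[0,0,-2]],[[0,0,0],[0,0,-2]],[[0,0,0],[0,0,-2]],[[0,0,0],[0,0,-2]],[[0,0,0],[0,0,-2]],[[0,0,0],[0,0,0]],[[0,0,0],[0,0,0]],[[0,0,0],[0,0,0]],[[0,0,0],[0,0,0]],[[0,0,0],[0,0,0]]]}}

```text
clock: 34.6
tool_pos: [0.5271, -0.0615, 0.1377]
eef_rot: [0.124, 0.992, -0.0, 0.001]
contact_force: [0.6, -0.9, 6.2]
opening: 0.701
finger_force: 40.0
```

```bash
python3 st.py
```

```text
34.6 [ 0.5271 -0.0615  0.1377] yaw 165.7 q7 0.437 F [ 0.6 -0.9  6.2] M [-0.191 -0.167  0.335] op 0.701
```

>>> {"op": "step_arm", "data": {"increments": [[[0,0,0],[0,0,-2]],[[0,0,0],[0,0,-2]],[[0,0,0],[0,0,-2]],[[0,0,0],[0,0,-2]],[[0,0,0],[0,0,-2]],[[0,0,0],[0,0,0]],[[0,0,0],[0,0,0]],[[0,0,0],[0,0,0]],[[0,0,0],[0,0,0]],[[0,0,0],[0,0,0]]]}}

```text
clock: 35.6
tool_pos: [0.5269, -0.0616, 0.1377]
eef_rot: [0.211, 0.978, -0.0, 0.001]
contact_force: [-0.5, -2.1, 9.7]
opening: 0.694
finger_force: 40.0
```

```bash
python3 st.py
```

```text
35.6 [ 0.5269 -0.0616  0.1377] yaw 155.7 q7 0.286 F [-0.5 -2.1  9.7] M [-0.451  0.187  0.209] op 0.694
```

```bash
cat > ptr.py <<'E'
from h import *
def ptr(p):
    g=p.max(-1).astype(int)[318:346,240:390]; k=g>np.percentile(g[(g<200)],50)+40
    n,l,s,ce=cv2.connectedComponentsWithStats(k.astype(np.uint8)); return [(s[i].tolist(),(ce[i]+[240,318]).round(1).tolist()) for i in range(1,n) if s[i,4]>8]
print("w8",ptr(np.load("pics/w8.npz")["p"]))
p,d=r.snapshot("wrist"); np.savez("pics/w9.npz",p=p,d=d); print("now",ptr(p))
a=np.load("pics/w8.npz")["p"][320:345,305:325].max(-1); print(a[4::6]); print(p[320:345,305:325].max(-1)[4::6])
E
python3 ptr.py; python3 st.py
```

```text
w8 [([0, 6, 44, 22, 733], [256.8, 335.8]), ([42, 6, 108, 22, 1191], [354.1, 337.1])]
now [([0, 6, 150, 22, 2046], [316.1, 336.5])]
[[ 36  36  33  31  34  42  49  49  49  48  48  47  37  36  36  31  31  32
   32  35]
 [ 26  26  26  26  26  66 112 113 113 111 112 101  31  20  23  26  27  25
   26  26]
 [ 27  27  26  26  26  59 110 112 113 112 111 103  43  15  20  26  25  25
   26  25]
 [ 26  25  26  43  44  48 111 117 116 115 114 102  58  44  44  43  44  45
   44  44]]
[[ 44  44  44  44  43  68  84  83  83  84  84  75  43  44  44  44  45  44
   43  44]
 [ 40  39  39  40  40  91 129 129 130 130 131 109  38  39  40  40  41  39
   40  41]
 [ 39  38  39  40  16  62 124 128 127 128 128 112  37  39  39  39  39  38
   39  39]
 [ 39  39  37  37  37  44 108 124 126 125 115  99  67  65  67  67  66  68
   66  67]]
35.65 [ 0.5269 -0.0618  0.1376] yaw 155.7 q7 0.286 F [-1.8 -2.  10.6] M [-0.159  0.045  0.426] op 0.698
```

The pointer has not moved in the hand, so the grip isn't slipping. The moment reading is noisy, but the torque is about 0.4 Nm. Easing the push slightly and continuing.

>>> {"op": "step_arm", "data": {"increments": [[[0,0,0.05],[0,0,-2]],[[0,0,0],[0,0,-2]],[[0,0,0],[0,0,-2]],[[0,0,0],[0,0,-2]],[[0,0,0],[0,0,0]],[[0,0,0],[0,0,0]],[[0,0,0],[0,0,0]],[[0,0,0],[0,0,0]],[[0,0,0],[0,0,0]],[[0,0,0],[0,0,0]]]}}

```text
clock: 36.65
tool_pos: [0.5266, -0.0618, 0.1378]
eef_rot: [0.28, 0.96, -0.0, 0.0]
contact_force: [1.9, -4.4, 4.6]
opening: 0.699
finger_force: 40.0
```

```bash
cat > st5.py <<'E'
from h import *
M=[];F=[];T=[]
for i in range(5):
    r.snapshot("top"); s=r.get_state(); M.append(s["moment"][2]);F.append(s["contact_force"][2])
e=s["eef_rot"]; print(s["clock"],np.round(s["tool_pos"],4),"yaw",(np.degrees(2*np.arctan2(e[1],e[0]))%360).round(1),"Mz",np.mean(M).round(3),np.round(M,2),"Fz",np.mean(F).round(1),"tau7",np.round(s["joint_torque"][6],3))
E
python3 st5.py
```

```text
36.9 [ 0.5265 -0.0618  0.1377] yaw 147.5 Mz 0.203 [0.15 0.18 0.24 0.21 0.23] Fz 5.1 tau7 -0.202
```

>>> {"op": "step_arm", "data": {"increments": [[[0,0.05,0],[0,0,-2]],[[0,0,0],[0,0,-2]],[[0,0,0],[0,0,-2]],[[0,0,0],[0,0,-2]],[[0,0,0],[0,0,-2]],[[0,0,0],[0,0,-2]],[[0,0,0],[0,0,0]],[[0,0,0],[0,0,0]],[[0,0,0],[0,0,0]],[[0,0,0],[0,0,0]]]}}

```text
clock: 37.9
tool_pos: [0.5265, -0.0611, 0.1377]
eef_rot: [0.379, 0.925, -0.0, 0.0]
contact_force: [0.6, -5.3, 7.0]
opening: 0.701
finger_force: 40.0
```

```bash
sed -i 's/range(5)/range(3)/' st5.py; python3 st5.py
```

```text
38.05 [ 0.5265 -0.0612  0.1376] yaw 135.5 Mz 0.232 [0.23 0.26 0.21] Fz 1.6 tau7 -0.201
```

>>> {"op": "step_arm", "data": {"increments": [[[0,-0.1,0],[0,0,-2]],[[0,0,0],[0,0,-2]],[[0,0,0],[0,0,-2]],[[0,0,0],[0,0,-2]],[[0,0,0],[0,0,-2]],[[0,0,0],[0,0,-2]],[[0,0,0],[0,0,-2]],[[0,0,0],[0,0,0]],[[0,0,0],[0,0,0]],[[0,0,0],[0,0,0]]]}}

```text
clock: 39.05
tool_pos: [0.5265, -0.0614, 0.1378]
eef_rot: [0.489, 0.872, 0.0, -0.0]
contact_force: [1.5, -0.6, 3.0]
opening: 0.701
finger_force: 40.0
```

```bash
python3 st5.py; python3 st.py
```

```text
39.2 [ 0.5265 -0.0614  0.1378] yaw 121.5 Mz -0.228 [-0.24 -0.23 -0.21] Fz 3.3 tau7 0.22
39.2 [ 0.5265 -0.0614  0.1378] yaw 121.5 q7 -0.21 F [0.4 0.3 3.2] M [ 0.096 -0.353 -0.205] op 0.698
```

The torque swung from +0.23 to -0.23 Nm, which may be a click. I'm checking with a small further turn, staying short of a possible second tooth.

>>> {"op": "step_arm", "data": {"increments": [[[0,0,0],[0,0,-1]],[[0,0,0],[0,0,-1]],[[0,0,0],[0,0,-1]],[[0,0,0],[0,0,-1]],[[0,0,0],[0,0,-1]],[[0,0,0],[0,0,-1]],[[0,0,0],[0,0,0]],[[0,0,0],[0,0,0]],[[0,0,0],[0,0,0]],[[0,0,0],[0,0,0]]]}}

```text
clock: 40.2
tool_pos: [0.5264, -0.0616, 0.1377]
eef_rot: [0.534, 0.846, 0.0, -0.0]
contact_force: [0.9, 1.7, 2.4]
opening: 0.696
finger_force: 40.0
```

```bash
python3 st5.py; python3 ptr.py | tail -5 | head -3
```

```text
40.35 [ 0.5264 -0.0616  0.1377] yaw 115.5 Mz 0.446 [0.45 0.47 0.42] Fz 1.2 tau7 -0.458
   29  29]
 [ 27  28  28  27  22  26 100 111 112 113 115 114  60  28  28  28  28  28
   29  27]
```

The torque history leaves the click count unclear: one or two. Before turning any further I'll let go and look at the pip under the pointer from a tilted pose on the +x side.

>>> {"op": "step_arm", "data": {"increments": [[[0,0,0],[0,0,0]],[[0,0,0],[0,0,0]],[[0,0,0],[0,0,0]],[[0,0,0],[0,0,0]],[[0,0,0],[0,0,0]],[[0,0,0],[0,0,0]],[[0,0,0.5],[0,0,0]],[[0,0,1.5],[0,0,0]],[[0,0,2.5],[0,0,0]],[[0,0,3],[0,0,0]]], "fingers": 1}}

```text
clock: 41.4
tool_pos: [0.5257, -0.0619, 0.2132]
eef_rot: [0.534, 0.846, -0.0, -0.001]
contact_force: [0.2, -0.7, 0.1]
opening: 0.997
finger_force: 0.0
```

>>> {"op": "step_arm", "data": {"increments": [[[0,0,3],[0,0,-8.5]],[[0.2,0,0],[0,0,-8.5]],[[0.4,0,0],[0,0,-8.5]],[[0.6,0,0],[0,0,-8.5]],[[0.6,0,0],[0,0,-8.5]],[[0.6,0,0],[0,0,-8.5]],[[0.6,0,0],[0,0,-8.5]],[[0.6,0,0],[0,0,-8.5]],[[0.6,0,0],[0,0,-8.5]],[[0.6,0,0],[0,0,-8.5]]]}}

```text
clock: 42.4
tool_pos: [0.5746, -0.0616, 0.2431]
eef_rot: [0.966, 0.26, 0.0, -0.0]
contact_force: [0.4, 0.9, -0.6]
opening: 0.995
finger_force: 0.0
```

>>> {"op": "step_arm", "data": {"increments": [[[0.6,0,0],[0,0,-8.5]],[[0.6,0,0],[0,0,-8.5]],[[0,0,-0.5],[0,0,-8.5]],[[0,0,-0.8],[0,7,0]],[[0,0,-0.8],[0,7,0]],[[0,0,-0.8],[0,7,0]],[[0,0,-0.8],[0,7,0]],[[0,0,-0.8],[0,7,0]],[[0,0,0],[0,0,0]],[[0,0,0],[0,0,0]]]}}

```text
clock: 43.4
tool_pos: [0.5864, -0.0615, 0.197]
eef_rot: [0.953, 0.042, -0.3, -0.013]
contact_force: [-0.3, 0.5, -0.1]
opening: 1.001
finger_force: 0.0
```

```bash
python3 - <<'E'
from h import *
s=r.get_state(); c=cal("wrist"); p,d=r.snapshot("wrist"); np.savez("pics/w10.npz",p=p,d=d,R=c[3],t=c[4])
print(s["clock"],np.round(s["tool_pos"],4),np.round(s["eef_rot"],3),np.round(s["q"],2),"cam",(-c[3].T@c[4]).round(3),"fwd",c[3][2].round(3),np.round(s["contact_force"],1))
f,cx,cy,R,t=c
def px(X): q=R@np.array(X)+t; return (q[:2]/q[2]*f+[cx,cy]).round(1)
C=np.array([.526,-.061,0])
for n in range(4):
    a=np.radians(295.5+22.5*n); print(n,"pip",px(C+[.030*np.cos(a),.030*np.sin(a),.134]),"ptr",px(C+[.029*np.cos(a),.029*np.sin(a),.163]))
X=cloud(d,c).reshape(-1,3);Q=X[(X[:,2]>.158)&(X[:,2]<.168)&(np.hypot(X[:,0]-.526,X[:,1]+.061)<.035)];print(len(Q),np.median(Q[:,2]),Q.min(0),Q.max(0))
u,v=px(C+[.03,0,.145]).astype(int); x0,y0=max(0,u-65),max(0,v-50)
print("crop origin",x0,y0); cv2.imwrite("pics/w10c.png",cv2.resize(cv2.cvtColor(p[y0:y0+95,x0:x0+130],cv2.COLOR_RGB2BGR),None,fx=6,fy=6,interpolation=cv2.INTER_CUBIC))
E
```

```text
43.4 [ 0.5864 -0.0615  0.197 ] [ 0.953  0.042 -0.3   -0.013] [ 0.11  1.02 -0.22  1.09  0.15  1.66 -1.59] cam [ 0.724 -0.055  0.279] fwd [-0.766 -0.022 -0.643] [-0.3  0.5 -0.1]
0 pip [349.4 218. ] ptr [349. 252.]
1 pip [341.8 209.3] ptr [341. 244.]
2 pip [328.7 202.8] ptr [327.2 237.9]
3 pip [312.5 199.8] ptr [310.1 235. ]
3651 0.16328175251159288 [ 0.494818   -0.09138356  0.15800327] [ 0.55886924 -0.0283771   0.16569574]
crop origin 248 162
```

View pics/w10c.png

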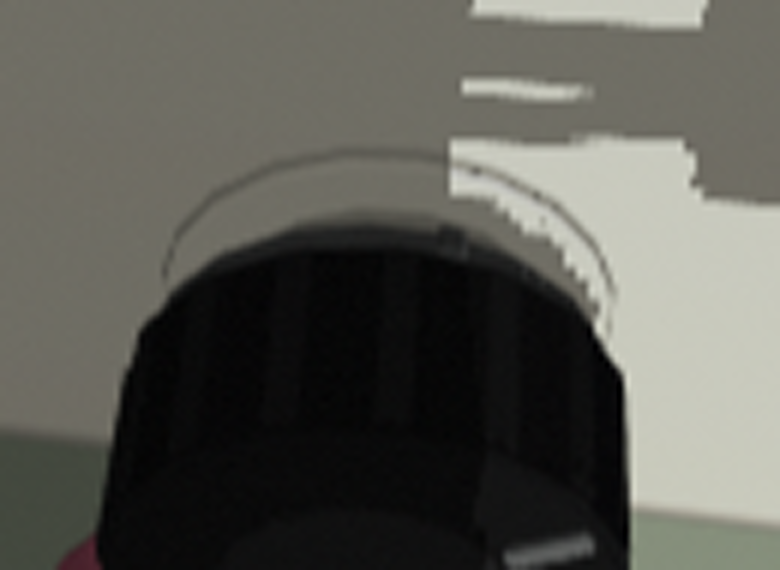

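The flipped crop shows the pip at (455,238) and the pointer's outer end at (590,545). That puts the pointer about 44° clockwise of the pip, which means exactly two clicks, and the cap top is at 0.163 m, which is home. I'm stopping there, backing off, and checking the funnel.

>>> {"op": "step_arm", "data": {"increments": [[[0,0,1],[0,0,0]],[[0,0,1],[0,0,0]],[[0,0,1],[0,0,0]],[[0,0,1],[0,0,0]],[[0,0,1],[0,0,0]],[[0,0,1],[0,0,0]],[[0,0,0.5],[0,0,0]],[[0,0,0],[0,0,0]],[[0,0,0],[0,0,0]],[[0,0,0],[0,0,0]]]}}

```text
clock: 44.45
tool_pos: [0.5862, -0.0619, 0.2622]
eef_rot: [0.953, 0.041, -0.301, -0.013]
contact_force: [0.1, -0.8, 0.1]
opening: 1.002
finger_force: 0.0
```

```bash
python3 - <<'E'
from h import *
ok=True
for n in("top","side"):
    c=cal(n);p,d=r.snapshot(n);X=cloud(d,c)
    W=X.reshape(-1,3);g=p.max(-1).reshape(-1);k=(np.hypot(W[:,0]-.4226,W[:,1]+.3256)<.045)&(W[:,2]>.02)&(g<75);Q=W[k]
    print(n,len(Q),np.percentile(Q[:,2],[10,50,95]).round(3) if len(Q) else 0,Q[Q[:,2]>.1].mean(0).round(3) if len(Q) else 0)
s=r.get_state();print(s["clock"],np.round(s["tool_pos"],3),np.round(s["contact_force"],1))
E
```

```text
top 300 [0.077 0.095 0.122] [ 0.42  -0.33   0.113]
side 174 [0.09  0.107 0.121] [ 0.425 -0.316  0.112]
44.55 [ 0.586 -0.062  0.262] [-0.1 -0.3 -0.7]
```

The funnel stands in the tumbler with its top at about 0.12 m, where 0.119 m is expected. Handing in.

```bash
python3 -c "
from plant import r
print(r.finish_job())"
```

```text
the job is handed in; nothing more can be done
None
```

The job is handed in: the funnel stands in the tumbler and the cap is home on the neck, stopped at the second click (read from one picture: the pointer sits about 44° past the pip).

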